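Select a gear on the tube roller mixer

TASK

Change gear on the white tube roller mixer: push its upright gear lever with your fingertips through the H-shaped gate until it is fully home in the end of the slot that lies beside the round raised mark. Only push the lever sideways, never pull its knob up, and leave the brown bottle, the beaker and the petri dish standing where they are.

Things in the scene. Friction and masses are not known exactly. Their poses are not given: they have to be found in the camera images.
- mixer: White tube roller mixer, fixed, 225 (x) x 200 (y) mm. Origin on the bench under the gate's centre; x points away from the robot (within 0.3 rad), y to the left. Console: x -75 to +65, y +-100 mm, top at z 75 mm. Behind it, x +65 to +150 mm, two black rollers, no higher than the console. The lever tilts about this origin.
- gate (a point): Centre of the gate on the grey plate's top (z 75 mm), axes as the mixer's. H-shaped slot: two straight slots along x at y = +19.5 and -19.5 mm (12 mm wide, ends at x +-25 mm), joined at their middles by a cross slot along y at x = 0 (13 mm wide, corners rounded 5 mm). The lever's 8 mm stem moves only within this H.
- knob (a point): Centre of the black knob on the gear lever: upright cylinder 26 mm across, from 23 mm below to 17 mm above this point, 135 mm from the pivot. Its x, y from the gate: y +33 +-5 (left slot; it starts anywhere along it) or -33 +-5 (right slot); x 0 in the cross slot (passes across within 4 mm), +-35 fully home. z 126 to 135 mm. Stays where left; pushing takes about 2 N.
- gear_lever (a joint): Tilt of the lever along the two long slots, rad: + is away from the robot (mixer +x), 0 is in line with the cross slot, about +0.265 or -0.265 is fully home in an end. Friction holds it.
- lever_cross (a joint): Tilt of the lever along the cross slot, rad: + is to the right (mixer -y); about -0.25 is the left slot, +0.25 the right slot. Friction holds it.
- lever_knob (a joint): How far the knob has been pulled up along the stem, m: 0 is down, at most 0.012. A spring of about 10 N keeps it down; it must stay down.
- mark_disc: Round raised disc, 26 mm across, 3 mm thick, black, on the console top beside the slot end to be selected. Its origin is the centre of its underside, 35 mm in front of or behind the gate centre and 70 mm to the right of it; its axes are parallel to the mixer's. The lever is fully home when the knob stands level with it (same mixer x), about 37 mm to its left.
- mark_bar: One raised straight bar 28 x 7 mm, 3 mm thick, black: marks the other slot end of the right-hand slot.
- mark_cross: Raised plus sign 28 x 28 mm, black: marks one end of the left-hand slot.
- mark_two_bars: Two parallel raised bars 28 x 6 mm, black: mark the other end of the left-hand slot.
- amber_bottle: Brown reagent bottle with a black cap, 54 mm across, 108 mm tall, loose, on the bench left of the mixer; origin at the centre of its base.
- beaker: Glass beaker, 55 mm across, 68 mm tall, loose, on the bench to the right of the mixer; origin at the centre of its base.
- petri_dish: Petri dish with lid, 62 mm across, 13 mm tall, loose, on the bench to the right of the mixer, nearer the robot; origin at the centre of its base.

How it is judged:
By the outcome, as a careful person would: the job done as asked, in the order asked, and still so for the second after the job is handed in, with the robot touching nothing.
It also fails if it takes over 48 s, if anything falls off the work surface, if the arm or the gripper's body presses on something with over 40 N, if the wrist force passes 120 N, or if a joint passes its speed limit or range.

ROBOT

A 6-joint arm with a two-finger parallel gripper is mounted at the origin on a cart in front of the work surface, level with it; the furniture and walls round the work are solid. World frame = base frame: x ahead of the robot, y to its left, z up, the work surface at z = 0. Lengths are in m, angles in rad, forces in N, time in s.
With the tool pointing down it reaches from about 0.35 to 0.775 m from the base axis. Payload 7.3 kg.
Tool frame: the origin (TCP) lies on the centre line of the jaws, within the pads' length; the fingertips stand 17 mm ahead of it and the grasp point (between the pads) lies 2 mm behind it (robot.tcp_to_tips is the distance from the TCP to the fingertips, in m); z points along the fingers, y is the line along which they close (so a half turn about z gives the same grasp; the last joint's range is limited). The gripper opens to 92 mm and grips with 3 to 60 N. Pads are 19 mm wide; open, the fingers measure 130 mm over their backs; the gripper's body (75 mm by 190 mm) begins 47 mm behind the grasp point.
Start: joints at [1.003, 0.342, 1.524, -0, 1.275, -0.146], TCP at [0.215, 0.479, 0.244] pointing down, gripper open.
Joint ranges: [-2.53, 2.53], [-0.77, 2.02], [0.04, 2.7], [-1, 4.14], [0.28, 2.66], [-3.11, 3.11]. Speed limits (rad/s): [2.57, 2.57, 3.14, 3.14, 3.14, 3.14].

INTERFACE

Orientations are given as [roll, pitch, yaw] about the fixed x, y, z axes, in that order (R = Rz(yaw) Ry(pitch) Rx(roll)).
In Python, from cell import robot gives the robot as it stands. The module is installed in compiled form; this text tells all that it offers.
- The arm moves only by the tool carry_out, never from a script. Its argument "commands" is a list of rows, each a list of 3 entries, a list of its own where there are three numbers: the shift along the tool's x, y, z in m, then the turn about the tool's z in rad, then the opening, from 0 (shut) to 1 (fully open). In form: [[[dx, dy, dz], yaw, claw], ...]. A call has 1 to 20 rows; each row shifts and turns the commanded pose from where the row before left it, along the tool's axes as they then stand; what a row does not reach is not made up. A row lasts 1/8 s, in which the tool goes at most 62.5 mm and 10.7 degrees, less where a joint would pass 70% of its speed; a pose out of reach is approached as far as the arm can. A call is refused whole if a number of a shift passes 0.0625 or a number of a turn 0.188, either way. A call with a gripper value outside its range is refused whole. The fingers move at their own pace and stop on an object; "newtons" is the grip in N (left out, the last holds). Time passes only in rows, so rows that do not move let the fingers close. It gives the time, the measured TCP pose, the force, the opening and the grip force at its end, in the units of the state.
- robot.observe(): the state, without advancing time (a new reading comes with each control period).
- robot.read_camera(name): name is "scene" or "top" or "wrist"; returns a dict with "pixels" (480x640x3 uint8, red, green, blue), "fx", "fy", "cx", "cy" (pixels), "k1" (the pictures are not rectified: a ray, as slopes to the right and down, at radius r is drawn at 1 + k1 r^2 times it, then the intrinsics apply), "view" (4x4, takes a point from world to camera coordinates); the wrist camera has in their place "T_tool_cam" (4x4, takes a point from camera to tool coordinates, whose origin is the TCP and whose axes are the flange's). Camera axes: x right, y up, looking along -z (the intrinsics and any distortion apply to the point x, -y, -z); pixel columns grow to the right and rows downward; lengths in m; the calibration is good to about 2 mm. A picture is of the moment at which its call begins: read the wrist's pose just before it. There is no depth.
- robot.hand_in(): hands the job in; it is judged then, once.
Trained networks look in a picture, given as the dict that the camera call returned (one of the last four; its "shot" number tells which), for a name from the list of things; names that differ only in an ending like _2 or _b are one class to them, and where a whole thing is asked for, a point or a joint stands for the part that bears it (a point fixed in the world has none). Each returns a list of dicts, best first, with "p" (0 to 1); they miss things now and then, are a little off and sometimes report something else, mostly with a low value. They report only what shows in the picture. A call takes as long as a camera call.
- robot.find_in(picture, name): "at" ([column, row] in pixels, amid what is visible of it).
- robot.tip_of(picture, name): "at" ([column, row] in pixels: a listed point, or the origin of a listed thing).
The state is a dict: "time": time; "qpos": joint angles; "qvel": joint speeds; "joint_efforts": joint torques, N m; "tool_pos": TCP position; "tool_rot": TCP orientation; "contact_force": force on the tool from outside, world axes, zero at the start; "torque": the same for the moment, N m; "opening": finger opening in m; "grip_force": force on a finger pad.
Only numpy, scipy, OpenCV 4.12 (cv2) and the standard library are available. Lean on these libraries where they do the work, as an engineer would, in place of code of your own. Each camera call takes 0.05 s, during which the arm holds its last target. There are 200 camera calls.

## Working session

There is one attempt and no reset: what is moved stays moved. The work goes in short steps, Python scripts to look and compute and a tool call to move; the robot and the scene stay as the last step left them, time stands still between calls to the robot, and variables do not carry over. Pictures are saved under pics/ and viewed, at most 10 in all, crops included, and the job is handed in when it is done.

Besides the shell and the picture viewer there is one more tool, called after "Emit:" as name([rows], argument=value, ...), one row to a line, values as JSON. carry_out: Moves the arm, as the interface text tells. Its arguments: {"type":"object","properties":{"commands":{"type":"array"},"newtons":{"type":"number"}},"required":["commands"]}

```bash
mkdir -p pics
cat > h.py <<'E'
import numpy as np, cv2
from cell import robot
def ray(pic,uv,T=None):
    # returns origin, dir in world
    d=np.array([(uv[0]-pic['cx'])/pic['fx'],(uv[1]-pic['cy'])/pic['fy']]); s=d.copy()
    for _ in range(20): s=d/(1+pic['k1']*(s@s))
    M=np.linalg.inv(np.array(pic['view'])) if T is None else T
    return M[:3,3], M[:3,:3]@np.array([s[0],-s[1],-1.])
def onz(pic,uv,z,T=None):
    o,d=ray(pic,uv,T); return o+d*(z-o[2])/d[2]
def proj(pic,P):
    p=np.array(pic['view'])@np.append(P,1); s=np.array([p[0],-p[1]])/-p[2]; s=s*(1+pic['k1']*(s@s))
    return s*[pic['fx'],pic['fy']]+[pic['cx'],pic['cy']]
def save(pic,n): cv2.imwrite('pics/'+n,pic['pixels'][:,:,::-1])
E
python3 - <<'E'
from h import *
print(robot.observe())
Z=dict(gate=.075,knob=.131,mark_disc=.075,mark_bar=.075,mark_cross=.075,mark_two_bars=.075,mixer=0,amber_bottle=0,beaker=0,petri_dish=0)
for c in('top','scene'):
    p=robot.read_camera(c); save(p,c+'1.png')
    for n,z in Z.items():
        for r in robot.tip_of(p,n)[:2]: print(c,n,round(r['p'],2),np.round(r['at']),onz(p,r['at'],z).round(3))
E
```

```text
{'time': 0.0, 'qpos': array([ 1.00300061e+00,  3.42751664e-01,  1.52501199e+00, -1.79683980e-05,
        1.27537986e+00, -1.46007108e-01]), 'qvel': array([-8.38601251e-04, -1.97590267e-04, -1.25784988e-04, -2.60929561e-04,
       -3.05257441e-05, -1.89560521e-04]), 'joint_efforts': array([ 7.29628246e-04, -4.31230009e+01, -2.44230956e+01,  7.18849059e-02,
        5.58155472e-02, -7.97741154e-05]), 'tool_pos': array([0.21471595, 0.47867488, 0.24303167]), 'tool_rot': array([-3.14005580e+00, -2.08632963e-04,  2.71980913e+00]), 'contact_force': array([-1.10058087,  0.0579349 , -0.83597133]), 'torque': array([ 0.02602193,  0.03269945, -0.02045108]), 'grip_force': 0.0, 'opening': 0.09203696180134939}
top gate 0.91 [381. 269.] [ 0.552 -0.049  0.075]
top knob 0.74 [362. 267.] [ 0.545 -0.014  0.131]
top knob 0.45 [374. 279.] [ 0.526 -0.032  0.131]
top mark_disc 0.64 [423. 256.] [ 0.577 -0.117  0.075]
top mark_bar 0.45 [420. 296.] [ 0.509 -0.113  0.075]
top mark_cross 0.65 [338. 246.] [0.587 0.022 0.075]
top mark_two_bars 0.58 [336. 283.] [0.526 0.024 0.075]
top mixer 0.7 [377. 279.] [ 0.547 -0.049  0.   ]
top amber_bottle 0.75 [283. 253.] [0.588 0.12  0.   ]
top beaker 0.62 [471. 239.] [ 0.626 -0.219  0.   ]
top petri_dish 0.66 [463. 325.] [ 0.472 -0.202  0.   ]
top petri_dish 0.64 [420. 256.] [ 0.592 -0.126  0.   ]
scene gate 0.78 [356. 245.] [ 0.546 -0.037  0.075]
scene gate 0.15 [309. 306.] [0.526 0.231 0.075]
scene knob 0.68 [357. 227.] [ 0.534 -0.016  0.131]
scene mark_bar 0.45 [385. 238.] [ 0.5   -0.101  0.075]
scene mark_cross 0.49 [330. 253.] [0.583 0.02  0.075]
scene mark_two_bars 0.57 [386. 237.] [ 0.499 -0.104  0.075]
scene mixer 0.68 [359. 273.] [ 0.541 -0.046  0.   ]
scene amber_bottle 0.9 [308. 307.] [0.581 0.129 0.   ]
scene petri_dish 0.46 [407. 252.] [ 0.473 -0.193  0.   ]
```

Run:
```python
import cv2
a=cv2.imread('pics/top1.png')[180:360,250:510];cv2.imwrite('pics/c1.png',cv2.resize(a,None,fx=3,fy=3,interpolation=2))
```

```text
(no output)
```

View pics/c1.png

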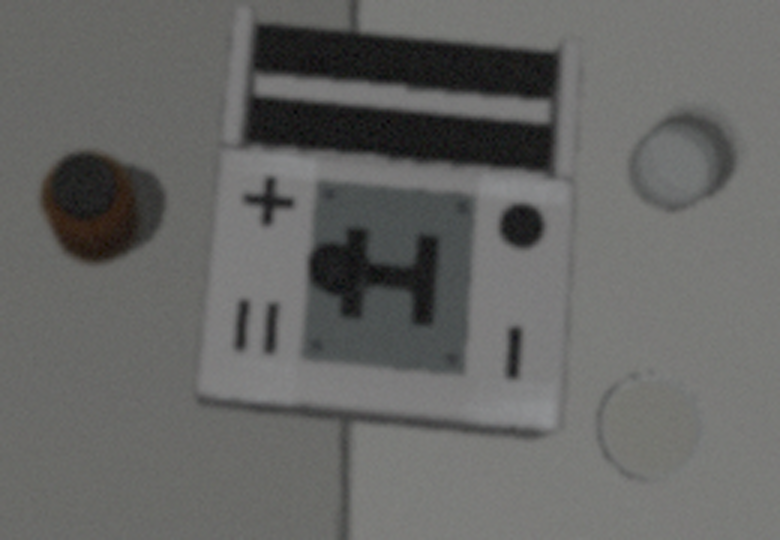

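View pics/scene1.png

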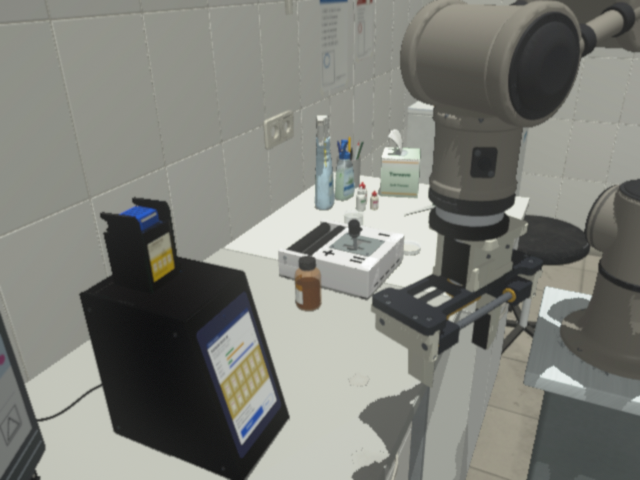

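The disc is at the far right, and the knob is in the left slot, slightly in front of the middle. At full size the knob is at about (362,267) and the disc at about (423,256). The bottle, beaker and dish are all clear of the console. I'll move above and in front of the knob with the fingers shut.

Emit:
carry_out([
  [[-0.038,-0.0286,0],0,0],
  [[-0.038,-0.0286,0],0,0],
  [[-0.038,-0.0286,0],0,0],
  [[-0.038,-0.0286,0],0,0],
  [[-0.038,-0.0286,0],0,0],
  [[-0.038,-0.0286,0],0,0],
  [[-0.038,-0.0286,0],0,0],
  [[-0.038,-0.0286,0],0,0],
  [[-0.038,-0.0286,0],0,0],
  [[-0.038,-0.0286,0],0,0],
  [[-0.038,-0.0286,0],0,0],
  [[-0.038,-0.0286,0],0,0],
  [[0,0,0],-0.165,0],
  [[0,0,0],-0.165,0],
  [[0,0,0],0,0],
])

```text
time: 2.98
tool_pos: [0.4905, -0.0209, 0.2437]
tool_rot: [3.141, -0.0, 3.048]
contact_force: [-0.1, 0.3, -0.0]
opening: 0.0005
grip_force: 0.0
```

```bash
cat >> h.py <<'E'
from scipy.spatial.transform import Rotation as Ro
def wrist():
    s=robot.observe(); p=robot.read_camera('wrist'); T=np.eye(4)
    T[:3,:3]=Ro.from_euler('xyz',s['tool_rot']).as_matrix(); T[:3,3]=s['tool_pos']
    return s,p,T@np.array(p['T_tool_cam'])
E
python3 - <<'E'
from h import *
Z=dict(gate=.075,knob=.131,mark_disc=.075,mark_bar=.075,mark_cross=.075,mark_two_bars=.075)
s,p,T=wrist(); save(p,'w1.png'); print(s['time'],s['tool_pos'],s['tool_rot'],s['opening'])
print(np.array(p['T_tool_cam']).round(3))
for n,z in Z.items():
    for r in robot.tip_of(p,n)[:2]: print(n,round(r['p'],2),np.round(r['at']),onz(p,r['at'],z,T).round(4))
E
```

```text
2.975 [ 0.49045347 -0.02094648  0.24366238] [ 3.14148842e+00 -4.78573339e-05  3.04800436e+00] 0.0004971941413075063
[[ 0.     0.96   0.279  0.077]
 [ 1.    -0.001  0.     0.   ]
 [ 0.     0.279 -0.96  -0.142]
 [ 0.     0.     0.     1.   ]]
mark_bar 0.82 [210. 242.] [ 0.5041 -0.112   0.075 ]
mark_cross 0.22 [371. 236.] [0.5123 0.0277 0.075 ]
mark_two_bars 0.75 [371. 237.] [0.5126 0.0277 0.075 ]
mark_two_bars 0.44 [295. 249.] [ 0.5173 -0.0393  0.075 ]
```

View pics/w1.png

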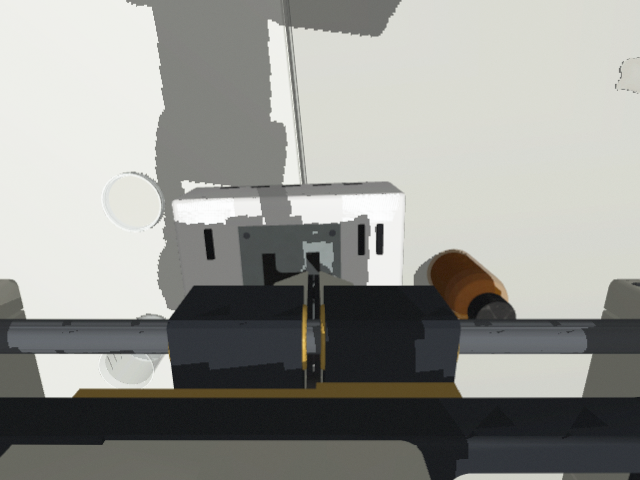

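The picture shows the bars at (210,242) and (371,237), but the fingers hide the knob. I'll move further ahead, so the gate comes into view nearer the picture's top.

Emit:
carry_out([
  [[-0.045,0,0],0,0],
  [[-0.045,0,0],0,0],
  [[0,0,0],0,0],
])

```text
time: 3.7
tool_pos: [0.5819, -0.0293, 0.2425]
tool_rot: [3.141, -0.0, 3.049]
contact_force: [-0.1, -0.4, -0.2]
opening: 0.0006
grip_force: 0.0
```

Run:
```python
from h import *
Z=dict(gate=.075,knob=.132,mark_disc=.075,mark_bar=.075,mark_cross=.075,mark_two_bars=.075)
s,p,T=wrist(); save(p,'w2.png'); print(s['time'],s['tool_pos'])
for n,z in Z.items():
    for r in robot.tip_of(p,n)[:1]: print(n,round(r['p'],2),np.round(r['at']),onz(p,r['at'],z,T).round(4))
```

```text
3.7 [ 0.58190042 -0.02928977  0.2425494 ]
gate 0.88 [291. 176.] [ 0.5449 -0.0441  0.075 ]
knob 0.76 [335. 173.] [ 0.5384 -0.0103  0.132 ]
mark_disc 0.96 [211. 222.] [ 0.5776 -0.1163  0.075 ]
mark_bar 0.71 [202. 132.] [ 0.5038 -0.1108  0.075 ]
mark_cross 0.6 [368. 212.] [0.5818 0.0181 0.075 ]
mark_two_bars 0.89 [373. 126.] [0.5115 0.0255 0.075 ]
```

View pics/w2.png

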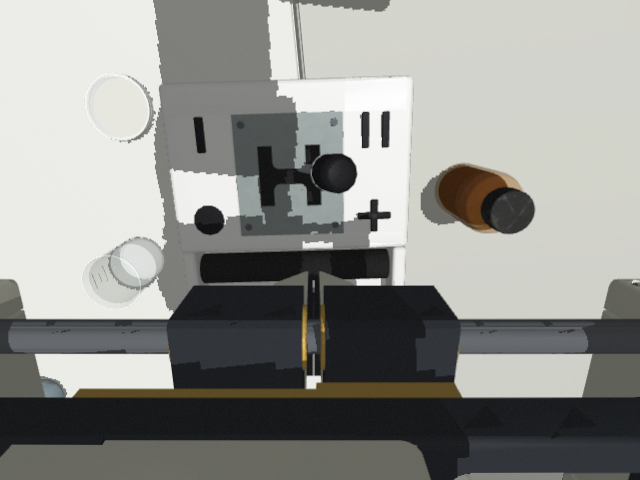

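The wrist view puts the gate at (291,176), the knob at (335,173) and the disc at (211,222). The gate is at about (0.544, -0.045) with yaw about -0.07. In mixer axes the knob is at about (-8, +34) mm. I'll come back in front of the knob and lower the fingertips.

Emit:
carry_out([
  [[0.0,0,0],-0.02,0],
  [[0.048,0.007,0],0,0],
  [[0.049,0.008,0],0,0],
  [[0,0,0.036],0,0],
  [[0,0,0.036],0,0],
  [[0,0,0.036],0,0],
  [[-0.012,0,0],0,0],
  [[-0.012,0,0],0,0],
  [[0,0,0],0,0],
])

```text
time: 5.18
tool_pos: [0.5105, -0.0091, 0.1372]
tool_rot: [-3.141, 0.004, 3.07]
contact_force: [-0.5, 0.8, -1.0]
opening: 0.0003
grip_force: 0.0
```

Emit:
carry_out([
  [[-0.003,0,0],0,0],
  [[0,0,0],0,0],
])

```text
time: 5.42
tool_pos: [0.5116, -0.0091, 0.1362]
tool_rot: [-3.142, 0.001, 3.07]
contact_force: [-0.5, 0.3, -0.0]
opening: 0.0006
grip_force: 0.0
```

Emit:
carry_out([
  [[-0.003,0,0],0,0],
  [[0,0,0],0,0],
])

```text
time: 5.68
tool_pos: [0.5145, -0.0093, 0.1358]
tool_rot: [3.142, 0.0, 3.07]
contact_force: [-0.2, 0.1, -0.6]
opening: 0.0007
grip_force: 0.0
```

Emit:
carry_out([
  [[-0.003,0,0],0,0],
  [[0,0,0],0,0],
])

```text
time: 5.92
tool_pos: [0.5172, -0.0094, 0.1357]
tool_rot: [3.141, -0.001, 3.07]
contact_force: [-1.0, -0.0, 1.1]
opening: 0.0005
grip_force: 0.6
```

Emit:
carry_out([
  [[-0.003,0,0],0,0],
  [[0,0,0],0,0],
])

```text
time: 6.18
tool_pos: [0.5204, -0.0097, 0.1357]
tool_rot: [3.141, 0.0, 3.07]
contact_force: [-2.2, 1.1, 1.5]
opening: 0.0005
grip_force: 0.7
```

Run:
```python
from h import *
s=robot.observe();print(s['tool_pos'],s['contact_force'])
for c in('top','scene'):
    p=robot.read_camera(c); save(p,c+'2.png')
    for n,z in dict(gate=.075,knob=.133).items():
        for r in robot.tip_of(p,n)[:2]: print(c,n,round(r['p'],2),np.round(r['at']),onz(p,r['at'],z).round(4))
a=cv2.imread('pics/top2.png')[180:360,250:510];b=cv2.imread('pics/scene2.png')[190:310,270:430]
cv2.imwrite('pics/c2.png',np.hstack([cv2.resize(a,(400,277)),cv2.resize(b,(369,277))]))
```

```text
[ 0.52043274 -0.00965034  0.13571353] [-2.16925122  1.1420373   1.45709721]
scene gate 0.72 [356. 244.] [ 0.5475 -0.0444  0.075 ]
scene gate 0.4 [308. 305.] [0.5284 0.2272 0.075 ]
scene knob 0.55 [356. 226.] [ 0.5358 -0.0124  0.133 ]
```

View pics/c2.png

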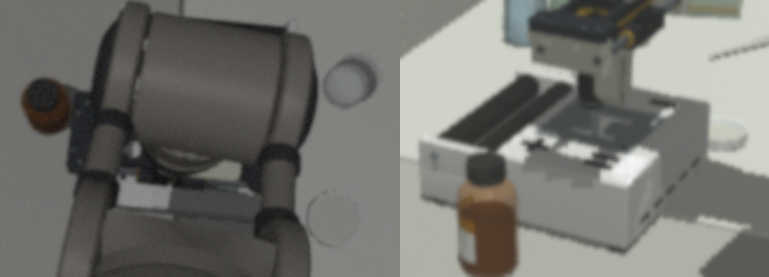

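The left half shows the arm hiding the gate from the top camera. The right half shows the fingers in front of the knob with the bottle untouched. The force shows contact at TCP x of about 0.517, so I'll push about 4 mm more, back off, lift, go to the left side and check.

Emit:
carry_out([
  [[-0.002,0,0],0,0],
  [[-0.002,0,0],0,0],
  [[0,0,0],0,0],
  [[0.015,0,0],0,0],
  [[0.01,0,-0.04],0,0],
  [[0,0.03,-0.035],0,0],
  [[-0.03,0.03,0],0,0],
  [[-0.04,0,0],0,0],
  [[0,0,0],0,0],
])

```text
time: 7.6
tool_pos: [0.5754, 0.0466, 0.2101]
tool_rot: [-3.141, 0.001, 3.07]
contact_force: [-0.8, -0.5, -0.1]
opening: 0.0007
grip_force: 0.0
```

Run:
```python
from h import *
s,p,T=wrist(); save(p,'w3.png'); print(s['time'],s['tool_pos'])
for n,z in dict(gate=.075,knob=.132,mark_disc=.075,mark_bar=.075,mark_two_bars=.075,mark_cross=.075).items():
    for r in robot.tip_of(p,n)[:1]: print(n,round(r['p'],2),np.round(r['at']),onz(p,r['at'],z,T).round(4))
```

```text
7.6 [0.57541427 0.04657114 0.21014915]
gate 0.6 [105. 244.] [ 0.5769 -0.1155  0.075 ]
knob 0.97 [214. 212.] [ 0.5456 -0.0112  0.132 ]
mark_disc 0.84 [103. 242.] [ 0.5751 -0.117   0.075 ]
mark_bar 0.73 [ 90. 149.] [ 0.505  -0.1102  0.075 ]
mark_two_bars 0.59 [276. 148.] [0.5141 0.0243 0.075 ]
mark_cross 0.83 [280. 240.] [0.5837 0.0204 0.075 ]
```

View pics/w3.png

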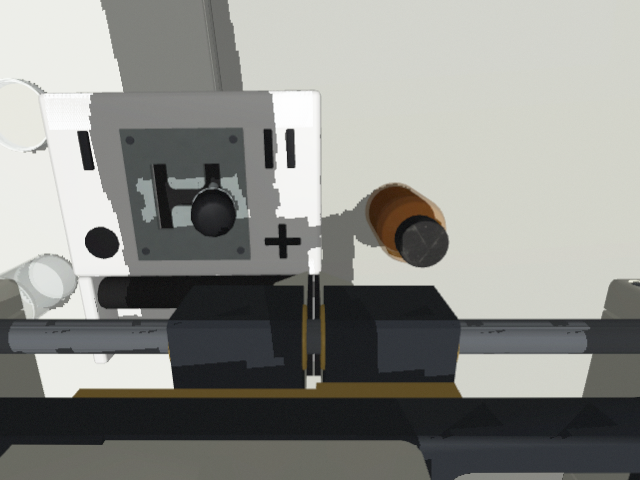

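The knob is now at (214,212), which is about (-1, +34) mm in mixer axes and in line with the cross slot. The disc is at (103,242) and the bottle is unmoved. Now I'll push it to the right.

Emit:
carry_out([
  [[0.0244,-0.009,0],0,0],
  [[0,0,0.038],0,0],
  [[0,0,0.037],0,0],
  [[0,-0.008,0],0,0],
  [[0,-0.008,0],0,0],
  [[0,-0.008,0],0,0],
  [[0,-0.008,0],0,0],
  [[0,-0.008,0],0,0],
  [[0,0,0],0,0],
])

```text
time: 9.07
tool_pos: [0.5457, -0.0013, 0.1359]
tool_rot: [-3.141, 0.0, 3.069]
contact_force: [0.2, -0.4, -0.4]
opening: 0.0002
grip_force: 0.0
```

Emit:
carry_out([
  [[0,-0.008,0],0,0],
  [[0,-0.008,0],0,0],
  [[0,-0.008,0],0,0],
  [[0,-0.008,0],0,0],
  [[0,0,0],0,0],
])

```text
time: 9.7
tool_pos: [0.5432, -0.0332, 0.1356]
tool_rot: [-3.141, -0.0, 3.069]
contact_force: [0.6, -0.8, -0.2]
opening: 0.0003
grip_force: 0.0
```

Run:
```python
from h import *
p=robot.read_camera('scene'); save(p,'s3.png')
for n,z in dict(gate=.075,knob=.133).items():
    for r in robot.tip_of(p,n)[:2]: print(n,round(r['p'],2),np.round(r['at']),onz(p,r['at'],z).round(4))
b=p['pixels'][150:310,250:450,::-1]
s,w,T=wrist()
for r in robot.tip_of(w,'knob')[:2]: print('w',round(r['p'],2),np.round(r['at']),onz(w,r['at'],.133,T).round(4))
cv2.imwrite('pics/c3.png',np.hstack([cv2.resize(b,(400,320)),cv2.resize(w['pixels'][:,:,::-1],(400,320))]))
```

```text
gate 0.7 [355. 242.] [ 0.554  -0.0529  0.075 ]
knob 0.39 [365. 215.] [ 0.5413 -0.0816  0.133 ]
```

View pics/c3.png

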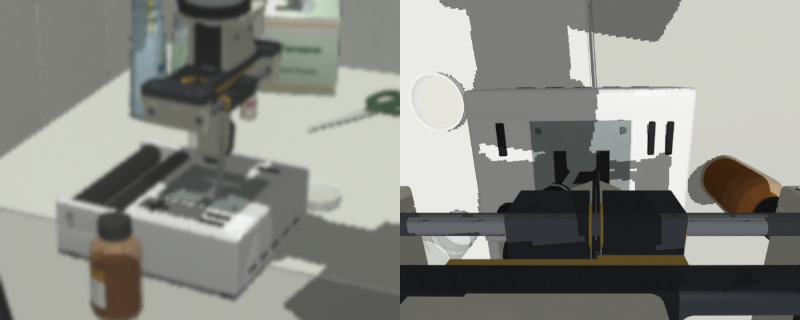

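The fingers are driving the knob, which now shows right of them, nearly over the right slot. Bottle and dish are unmoved. I'll keep pushing until the force rises.

Emit:
carry_out([
  [[0,-0.005,0],0,0],
  [[0,0,0],0,0],
])

```text
time: 10.2
tool_pos: [0.5429, -0.0375, 0.1356]
tool_rot: [3.141, -0.0, 3.07]
contact_force: [-0.0, -0.4, -0.8]
opening: 0.0003
grip_force: 0.4
```

Emit:
carry_out([
  [[0,-0.004,0],0,0],
  [[0,0,0],0,0],
])

```text
time: 10.45
tool_pos: [0.5427, -0.0416, 0.1357]
tool_rot: [3.142, -0.0, 3.07]
contact_force: [0.8, 1.5, -1.4]
opening: 0.0003
grip_force: 0.4
```

Emit:
carry_out([
  [[0,-0.003,0],0,0],
  [[0,0,0],0,0],
])

```text
time: 10.7
tool_pos: [0.5425, -0.0446, 0.1357]
tool_rot: [3.142, 0.0, 3.07]
contact_force: [0.4, 1.6, -0.8]
opening: 0.0
grip_force: 0.4
```

Emit:
carry_out([
  [[0,-0.003,0],0,0],
  [[0,0,0],0,0],
])

```text
time: 10.95
tool_pos: [0.5423, -0.0476, 0.1357]
tool_rot: [3.142, 0.0, 3.07]
contact_force: [0.1, 1.6, -0.3]
opening: 0.0004
grip_force: 0.4
```

Emit:
carry_out([
  [[0,-0.002,0],0,0],
  [[0,0,0],0,0],
])

```text
time: 11.2
tool_pos: [0.5422, -0.0495, 0.1357]
tool_rot: [3.142, 0.0, 3.07]
contact_force: [-0.0, 0.0, -0.6]
opening: 0.0006
grip_force: 0.5
```

Emit:
carry_out([
  [[0,-0.002,0],0,0],
  [[0,0,0],0,0],
])

```text
time: 11.45
tool_pos: [0.542, -0.0515, 0.1357]
tool_rot: [3.142, 0.0, 3.07]
contact_force: [0.1, 1.7, 0.8]
opening: 0.0002
grip_force: 0.5
```

Emit:
carry_out([
  [[0,-0.002,0],0,0],
  [[0,0,0],0,0],
])

```text
time: 11.7
tool_pos: [0.5419, -0.0535, 0.1357]
tool_rot: [3.142, 0.0, 3.07]
contact_force: [-0.1, 0.6, -1.3]
opening: 0.0003
grip_force: 0.5
```

No hard stop yet, so I'll back off, lift and look.

Emit:
carry_out([
  [[0,0.02,0],0,0],
  [[0,0.02,-0.04],0,0],
  [[0,0.02,-0.04],0,0],
  [[-0.035,0,0],0,0],
  [[0,0,0],0,0],
])

```text
time: 12.32
tool_pos: [0.5825, 0.0052, 0.216]
tool_rot: [-3.141, 0.002, 3.071]
contact_force: [0.3, 0.2, -0.4]
opening: 0.0005
grip_force: 0.0
```

Run:
```python
from h import *
s,p,T=wrist(); save(p,'w4.png'); print(s['time'],s['tool_pos'])
for n,z in dict(gate=.075,knob=.132,mark_disc=.075,mark_bar=.075).items():
    for r in robot.tip_of(p,n)[:1]: print(n,round(r['p'],2),np.round(r['at']),onz(p,r['at'],z,T).round(4))
```

```text
12.325 [0.58245011 0.0051586  0.21597578]
gate 0.79 [243. 186.] [ 0.5479 -0.0458  0.075 ]
knob 0.84 [170. 194.] [ 0.5408 -0.079   0.132 ]
mark_disc 0.92 [159. 229.] [ 0.5772 -0.1154  0.075 ]
mark_bar 0.9 [146. 133.] [ 0.5039 -0.1116  0.075 ]
```

View pics/w4.png

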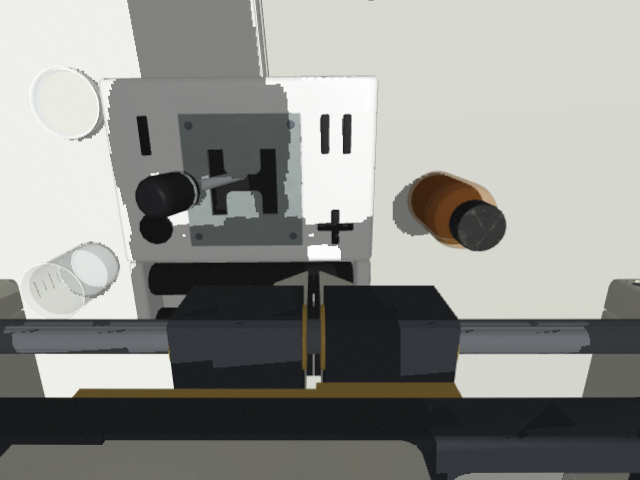

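The knob is at (170,194), about (-1, -34) mm in mixer axes, so it is in the right slot. The disc is at (159,229), further away. I'll come in front of it and push away.

Emit:
carry_out([
  [[0.0282,-0.0288,0],0,0],
  [[0.0282,-0.0288,0],0,0],
  [[0.0282,-0.0288,0],0,0],
  [[0,0,0],0,0],
  [[0,0,0.04],0,0],
  [[0,0,0.04],0,0],
  [[-0.012,0,0],0,0],
  [[-0.01,0,0],0,0],
  [[-0.006,0,0],0,0],
  [[-0.006,0,0],0,0],
  [[-0.006,0,0],0,0],
  [[-0.006,0,0],0,0],
  [[0,0,0],0,0],
])

```text
time: 14.2
tool_pos: [0.5368, -0.0794, 0.1358]
tool_rot: [3.141, 0.0, 3.07]
contact_force: [-0.5, 1.1, 1.0]
opening: 0.0007
grip_force: 0.3
```

Emit:
carry_out([
  [[-0.004,0,0],0,0],
  [[-0.004,0,0],0,0],
  [[0,0,0],0,0],
])

```text
time: 14.58
tool_pos: [0.5445, -0.0799, 0.1355]
tool_rot: [3.141, -0.0, 3.07]
contact_force: [-1.5, 0.9, -0.0]
opening: 0.0005
grip_force: 0.5
```

Emit:
carry_out([
  [[-0.003,0,0],0,0],
  [[0,0,0],0,0],
])

```text
time: 14.82
tool_pos: [0.5474, -0.0802, 0.1356]
tool_rot: [3.141, -0.0, 3.07]
contact_force: [-1.5, 0.7, -0.6]
opening: 0.0006
grip_force: 0.6
```

Emit:
carry_out([
  [[-0.003,0,0],0,0],
  [[0,0,0],0,0],
])

```text
time: 15.08
tool_pos: [0.5505, -0.0805, 0.1357]
tool_rot: [3.142, 0.0, 3.07]
contact_force: [-1.3, 0.9, -1.3]
opening: 0.0004
grip_force: 0.6
```

Emit:
carry_out([
  [[-0.002,0,0],0,0],
  [[0,0,0],0,0],
])

```text
time: 15.32
tool_pos: [0.5524, -0.0806, 0.1357]
tool_rot: [3.142, 0.0, 3.07]
contact_force: [-1.4, 1.5, -0.2]
opening: 0.0006
grip_force: 0.6
```

Emit:
carry_out([
  [[-0.002,0,0],0,0],
  [[0,0,0],0,0],
])

```text
time: 15.58
tool_pos: [0.5545, -0.0808, 0.1357]
tool_rot: [3.142, 0.0, 3.07]
contact_force: [-2.3, 0.2, 0.8]
opening: 0.0004
grip_force: 0.6
```

Emit:
carry_out([
  [[-0.002,0,0],0,0],
  [[0,0,0],0,0],
])

```text
time: 15.82
tool_pos: [0.5559, -0.0808, 0.1355]
tool_rot: [3.141, -0.001, 3.07]
contact_force: [-3.8, 0.6, 0.2]
opening: 0.0001
grip_force: 1.6
```

Emit:
carry_out([
  [[-0.002,0,0],0,0],
  [[0,0,0],0,0],
])

```text
time: 16.08
tool_pos: [0.557, -0.0808, 0.1353]
tool_rot: [3.141, -0.003, 3.07]
contact_force: [-6.8, 1.5, 0.1]
opening: 0.0004
grip_force: 3.3
```

The stop is reached. One more firm millimetre, then I'll retreat and check.

Emit:
carry_out([
  [[-0.002,0,0],0,0],
  [[0,0,0],0,0],
  [[0.015,0,0],0,0],
  [[0.02,0,0],0,0],
  [[0,0,-0.045],0,0],
  [[0,0.04,-0.045],0,0],
  [[-0.03,0.04,0],0,0],
  [[-0.05,0,0],0,0],
  [[0,0,0],0,0],
])

```text
time: 17.2
tool_pos: [0.6139, -0.0045, 0.2251]
tool_rot: [-3.141, 0.003, 3.071]
contact_force: [-0.8, 0.1, 0.7]
opening: 0.0004
grip_force: 0.0
```

Run:
```python
from h import *
s,p,T=wrist(); save(p,'w5.png'); print(s['time'],s['tool_pos'],s['contact_force'])
for n,z in dict(gate=.075,knob=.127,mark_disc=.075,mark_bar=.075,amber_bottle=0,beaker=0,petri_dish=0).items():
    for r in robot.tip_of(p,n)[:1]: print(n,round(r['p'],2),np.round(r['at']),onz(p,r['at'],z,T).round(4))
```

```text
17.2 [ 0.61391136 -0.00447501  0.22510986] [-0.75524502  0.05911496  0.68865523]
gate 0.94 [252. 138.] [ 0.5446 -0.0459  0.075 ]
knob 0.87 [188. 202.] [ 0.5805 -0.0835  0.127 ]
mark_disc 0.61 [167. 186.] [ 0.5763 -0.1164  0.075 ]
mark_bar 0.92 [155.  92.] [ 0.5075 -0.1129  0.075 ]
amber_bottle 0.64 [156.  92.] [ 0.4998 -0.141   0.    ]
beaker 0.67 [105. 230.] [ 0.6269 -0.2185  0.    ]
petri_dish 0.57 [82. 67.] [ 0.4737 -0.2043  0.    ]
```

View pics/w5.png

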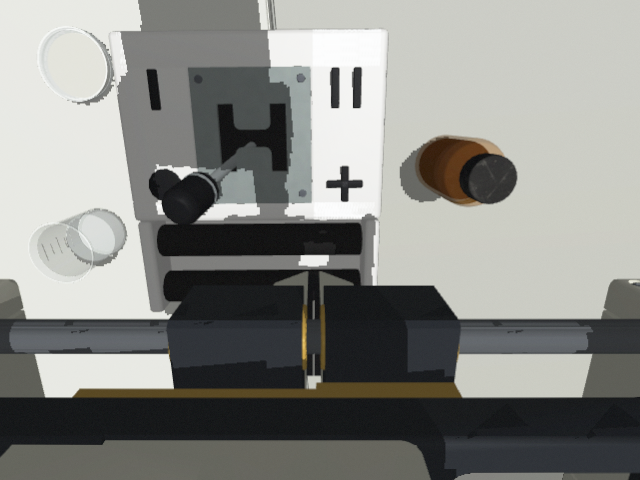

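The knob is at (188,202), level with the disc at (167,186). It is hard against the far end of the right slot, and the bottle, beaker and dish are all standing where they were.

```bash
python3 -c "
from cell import robot
print(robot.hand_in())"
```

```text
the job is handed in; nothing more can be done
None
```

The gear lever is fully home in the far end of the right-hand slot beside the round mark, moved by sideways pushes only, with the bottle, beaker and dish left standing; I handed the job in at about 17 s, and no verdict came back.

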